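# File a film box and set the follower block

### The job

Put the thick film box that was left out on the counter, the same kind as the three in the steel tray, upright into the tray at the end of the row, between the row and the sliding follower block; set it down, do not drop it. Then slide the follower gently up until the whole row is closed up tight against the divider, and back it off about 15 mm so that the boxes are free to be lifted out. Leave the follower and the boxes so, and do not disturb the other things on the counter.

Things in the scene. Friction and masses are not known exactly. Their poses are not given: they have to be found in the camera images.
- tray: Grey sheet-steel film tray, open on top, fixed to the counter. Origin on the underside; x runs along the tray from the follower to the divider, z up. Inside it is clear from x = -220 to +180 mm and y = -57 to +57 mm; floor top at z = 4 mm, side walls 3 mm thick with their rims at z = 57 mm, end wall beyond the divider up to z = 80 mm. A slot in the floor is the follower's track.
- divider: Steel plate clipped upright across the tray, 110 mm wide and 90 mm high; it does not move, but it is clipped in at a different place along the tray each time. Origin at the bottom middle of its face towards the follower, on the tray floor; same axes as the tray. The row of boxes is closed up tight when they all touch one another and this face: four boxes then fill 164 mm, x = -164 to 0 mm of this frame.
- follower (a joint): Travel of the follower block along the tray, m, growing towards the divider: 0 = right back (its plate's front face is then at tray x = -145 mm), 0.22 = end of its track. It drags with about 2 N and stays where it is left; each box it pushes along adds about 1 N, and the force rises steeply when the row is tight.
- follower_face (a point): Middle of the front face of the follower's upright steel plate (the face that meets the boxes), 47 mm above the tray floor. The plate is 5 mm thick, 104 mm wide and reaches 91 mm above the tray floor. Axes as the tray's.
- follower_grip (a point): Middle of the follower's black moulded grip, which stands upright behind its plate: 22 mm wide across the tray (its flat sides face the tray's side walls), 34 mm long along the tray, from 65 to 110 mm above the tray floor. This point is 26 mm behind the plate's front face, 95 mm above the tray floor, 15 mm below the grip's top. Axes as the tray's. Below the grip is a 10 mm gusset on a low carriage that reaches 63 mm behind the plate's face.
- film_box: The film box to file: plain brown carton with paper labels, 41 mm thick (its x), 102 mm wide (its y), 102 mm high (its z), about 0.2 kg, hidden mass varies; stands upright on the counter. Origin at the centre of its underside.
- row1: Film box standing in the tray next to the divider, same kind and size as film_box (41 x 102 x 102 mm, thickness along its x, which lies along the tray); origin at the centre of its underside. The boxes in the tray start loosely apart.
- row2: Second film box in the tray, like row1.
- row3: Third film box in the tray, the one next to the follower, like row1.
- slim_box: Bystander: a thinner carton of the same make, 26 mm thick (x), 102 mm wide (y), 102 mm high, standing upright on the counter; not to be filed here. Origin at the centre of its underside. slim_box, pot and film_box may stand in each other's places.
- pot: Bystander: grey round pencil pot, 68 mm across and 95 mm high, with pencils up to 142 mm above the counter. Origin at the centre of its underside.
- books: Bystander: two books lying in a stack, 120 x 180 mm and 56 mm high. Origin at the centre of its underside.
Things that resemble listed ones, but are neither listed nor needed, are in the scene too. Leave any purple or red look-alike of the film_box alone.

How it is judged:
On the way:
1. the follower has closed the row, with the film box at its end, up tight against the divider (within 3.5 mm) (x of row1 in the frame of divider between -0.1475 and -0.015 m and y of row1 in the frame of divider between -0.02 and 0.02 m and z of each of row1, row2, row3, film_box in the frame of tray below 0.01 m and angle between each of row1, row2, row3, film_box's own z axis and vertical below 0.08 rad and x of row2 in the frame of divider between -0.1475 and -0.015 m and y of row2 in the frame of divider between -0.02 and 0.02 m and x of row3 in the frame of divider between -0.1475 and -0.015 m and y of row3 in the frame of divider between -0.02 and 0.02 m and x of film_box in the frame of divider between -0.1475 and -0.015 m and y of film_box in the frame of divider between -0.02 and 0.02 m and x of film_box in the frame of divider below -0.13 m and x of follower_face in the frame of divider above -0.1675 m), for 0.1 s.
At the end, for the whole second after the job is handed in: All four boxes stand upright (within 0.08 rad) on the tray floor, closed up against the divider (no more than 4 mm of play in the whole row), the film box last in the row; the follower stands 7 to 24 mm back from the tight spot; all released and at rest (x of row1 in the frame of divider between -0.1475 and -0.015 m and y of row1 in the frame of divider between -0.02 and 0.02 m and z of each of row1, row2, row3, film_box in the frame of tray below 0.01 m and angle between each of row1, row2, row3, film_box's own z axis and vertical below 0.08 rad and x of row2 in the frame of divider between -0.1475 and -0.015 m and y of row2 in the frame of divider between -0.02 and 0.02 m and x of row3 in the frame of divider between -0.1475 and -0.015 m and y of row3 in the frame of divider between -0.02 and 0.02 m and x of film_box in the frame of divider between -0.1475 and -0.015 m and y of film_box in the frame of divider between -0.02 and 0.02 m and x of film_box in the frame of divider below -0.13 m and x of follower_face in the frame of divider between -0.188 and -0.171 m and velocity of joint follower between -0.005 and 0.005 m/s and linear speed of each of row1, row2, row3, film_box below 0.01 m/s); the robot touches nothing.
It fails at once if a bystander is disturbed (slim box, pencil pot or books moved by more than 15 mm) (distance of any of slim_box, pot, books from where it was at the start of the episode above 0.015 m).
It fails at once if the row is squeezed against the divider with more than 50 N (contact force between divider and anything else above 50 N).
It fails at once if the film box is dropped into the tray (still falling faster than 0.6 m/s within 20 mm of its floor) (z of film_box in the frame of tray below 0.024 m and linear speed of film_box above 0.6 m/s and x of film_box in the frame of tray between -0.22 and 0.18 m and y of film_box in the frame of tray between -0.057 and 0.057 m).
It also fails if it takes over 72 s, if anything falls off the work surface, if the arm or the gripper's body presses on something with over 40 N, if the wrist force passes 120 N, or if a joint passes its speed limit or range.

### The arm

A 7-joint arm with a two-finger parallel gripper is mounted at the origin on the work surface. World frame = base frame: x ahead of the robot, y to its left, z up, the work surface at z = 0. Lengths are in m, angles in rad, forces in N, time in s.
With the tool pointing down it reaches from about 0.4 to 0.875 m from the base axis. Payload 19.3 kg.
Tool frame: the origin (TCP) lies at the very end of the fingers, on their centre line; the grasp point (between the pads) lies 19 mm behind it (grip_point_offset is the distance from the TCP to the grasp point, in m); z points along the fingers, y is the line along which they close (so a half turn about z gives the same grasp; the last joint's range is limited). The gripper opens to 85 mm and grips with 20 to 120 N. Pads are 22 mm wide; open, the fingers measure 114 mm over their backs; the gripper's body (76 mm by 85 mm) begins 54 mm behind the grasp point. The pads swing forward as they close: fully open they stand 13 mm farther back than shut.
Start: joints at [-1.336, 0.521, -0.036, 1.599, 0.021, 1.021, -0.113], TCP at [0.188, 0.596, 0.199] pointing down, gripper open.
Joint ranges: [-2.91, 2.91], [-0.3, 2.13], [-1.5, 1.42], [0.17, 2.43], [-1.26, 4.41], [0.16, 1.93], [-2.52, 2.52]. Speed limits (rad/s): [1.89, 1.89, 2.39, 2.39, 3.01, 3.01, 3.01].

### API

Orientations are given as [roll, pitch, yaw] about the fixed x, y, z axes, in that order (R = Rz(yaw) Ry(pitch) Rx(roll)).
In Python, from plant import get_state, capture, hand_in, grip_point_offset gives the robot as it stands.
- The arm moves only by the tool jog_arm, never from a script. Its argument "rows" is a list of rows, each a list of 7 numbers: the finger opening in cm, from 0 to 8.54, then the shift along the tool's x, y, z in cm, then the turn, a rotation vector about the tool's x, y, z in degrees. A call has 1 to 12 rows; each row shifts and turns the commanded pose from where the row before left it, along the tool's axes as they then stand; what a row does not reach is not made up. A row lasts 1/10 s, in which the tool goes at most 50 mm and 8.59 degrees, less where a joint would pass 70% of its speed; a pose out of reach is approached as far as the arm can. A call is refused whole if a number of a shift passes 5 or a number of a turn 8.59, either way. A call with a gripper value outside its range is refused whole. The fingers move at their own pace and stop on an object; the grip force is fixed at half the most. Time passes only in rows, so rows that do not move let the fingers close. It gives the time, the measured TCP pose, the force, the opening and the grip force at its end, in the units of the state.
- get_state(): the state, without advancing time (a new reading comes with each control period).
- capture(name): name is "scene" or "top" or "wrist"; returns a dict with "color" (400x640x3 uint8, blue, green, red), "vertical_fov" (degrees; the focal length in pixels is half the picture's height over the tangent of half this angle, whatever the lens; pixels are square), "cx", "cy" (the principal point, pixels), "k1" (the pictures are not rectified: a ray, as slopes to the right and down, at radius r is drawn at 1 + k1 r^2 times it, then the intrinsics apply), "eye" and "rotation" of the camera in the world; the wrist camera has in their place "T_tool_cam" (4x4, takes a point from camera to tool coordinates, whose origin is the TCP and whose axes are the flange's). Camera axes: x right, y down, z forward; pixel columns grow to the right and rows downward; lengths in m; the calibration is good to about 2 mm. A picture is of the moment at which its call begins: read the wrist's pose just before it. There is no depth.
- hand_in(): hands the job in; it is judged then, once.
The state is a dict: "time": time; "joints": joint angles; "dq": joint speeds; "joint_efforts": joint torques, N m; "eef_pos": TCP position; "ee_rot": TCP orientation; "ft_force": force on the tool from outside, world axes, zero at the start; "moment": the same for the moment, N m; "width": finger opening in m; "grasp_force": force on a finger pad.
Only numpy, scipy, OpenCV 4.12 (cv2) and the standard library are available. Lean on these libraries where they do the work, as an engineer would, in place of code of your own. Each camera call takes 0.05 s, during which the arm holds its last target. There are 200 camera calls.

## Working session

There is one attempt and no reset: what is moved stays moved. The work goes in short steps, Python scripts to look and compute and a tool call to move; the robot and the scene stay as the last step left them, time stands still between calls to the robot, and variables do not carry over. Pictures are saved under pics/ and viewed, at most 10 in all, crops included, and the job is handed in when it is done.

Besides the shell and the picture viewer there is one more tool, called after "Emit:" as a command line: name --pt "numbers of a row" for each row, then --argument value for the rest. jog_arm: Moves the arm, as the interface text tells. Its arguments: {"type":"object","properties":{"rows":{"type":"array","items":{"type":"array","items":{"type":"number"}}}},"required":["rows"]}

```bash
mkdir -p pics
cat > h.py <<'E'
import numpy as np, cv2, pickle
from scipy.spatial.transform import Rotation as R
from plant import get_state, capture, hand_in, grip_point_offset
def cam(c, st=None):
    h,w=c["color"].shape[:2]; f=h/2/np.tan(np.radians(c["vertical_fov"])/2)
    K=np.array([[f,0,c["cx"]],[0,f,c["cy"]],[0,0,1]])
    if "T_tool_cam" in c:
        T=np.eye(4); T[:3,:3]=R.from_euler('xyz',st["ee_rot"]).as_matrix(); T[:3,3]=st["eef_pos"]
        T=T@np.array(c["T_tool_cam"]); return K,c["k1"],T[:3,3],T[:3,:3]
    return K,c["k1"],np.array(c["eye"]),np.array(c["rotation"])
def ray(m,uv):
    K,k1,e,Rm=m; uv=np.atleast_2d(np.array(uv,float))
    d=np.c_[(uv-K[[0,1],[2,2]])/K[0,0]]; p=d.copy()
    for _ in range(20): p=d/(1+k1*(p**2).sum(1,keepdims=True))
    return e, np.c_[p,np.ones(len(p))]@Rm.T
def onz(m,uv,z):
    e,d=ray(m,uv); return e+d*((z-e[2])/d[:,2])[:,None]
def proj(m,P):
    K,k1,e,Rm=m; q=(np.atleast_2d(P)-e)@Rm; s=q[:,:2]/q[:,2:]
    s=s*(1+k1*(s**2).sum(1,keepdims=True)); return s*K[0,0]+K[[0,1],[2,2]]
E
python3 - <<'E'
from h import *
s=get_state(); print(s)
for n in("scene","top"):
    c=capture(n); pickle.dump(c,open(n+"0.pkl","wb")); cv2.imwrite(f"pics/{n}0.png",c["color"])
    print({k:v for k,v in c.items() if k!="color"})
E
```

```text
{'time': 0.0, 'joints': array([-1.33619942,  0.52202704, -0.0363141 ,  1.60000966,  0.0212254 ,
        1.02109386, -0.11279264]), 'dq': array([ 0.00127285, -0.0003749 , -0.00020564, -0.00060869, -0.00186059,
        0.00244008, -0.0005192 ]), 'joint_efforts': array([-6.65074767e-04, -9.27100825e+01,  1.97973937e+00, -3.69902265e+01,
        1.77985296e-02,  8.53997713e-03,  3.56075805e-05]), 'eef_pos': array([0.18750217, 0.59581607, 0.1982172 ]), 'ee_rot': array([-3.14044559e+00,  1.10510808e-04,  2.83679496e+00]), 'ft_force': array([-0.09235924,  0.0818024 ,  0.11649195]), 'moment': array([-0.00044213,  0.00415325, -0.04648035]), 'grasp_force': 0.0, 'width': 0.08540232380273421}
{'vertical_fov': 55.749937291362414, 'cx': 326.5720353957216, 'cy': 200.1204385998459, 'k1': 0.01376078071967617, 'eye': array([ 1.214644  , -0.24048658,  0.97509664]), 'rotation': array([-2.39874883,  0.00462244,  1.08268836])}
{'vertical_fov': 48.15853104646174, 'cx': 322.5425884672289, 'cy': 205.69990373449016, 'k1': -0.07404321221800172, 'eye': array([0.24436909, 0.17537051, 1.57169416]), 'rotation': array([-2.97769492e+00, -2.23609703e-03, -1.56643627e+00])}
```

View pics/top0.png

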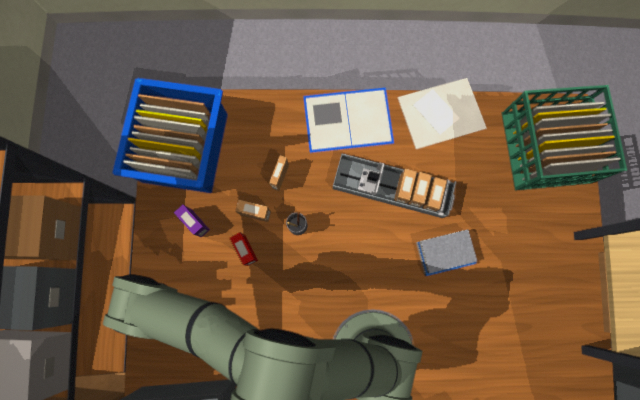

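View pics/scene0.png

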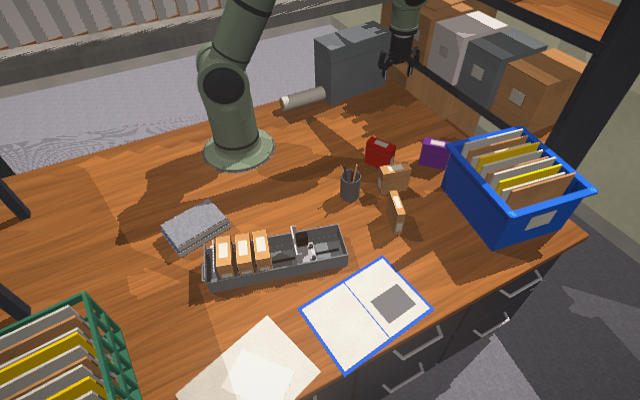

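The top view shows two brown cartons at about (278,171) and (253,210), and the pot at (297,223). The tray runs from (335,170) to (450,200), with its three boxes at (407–440,187) and the follower grip at (372,177). The books are at (447,250). Next I measure these.

```bash
sed -i 's/np.array(c\["rotation"\])$/R.from_euler("xyz",c["rotation"]).as_matrix()/' h.py
python3 - <<'E'
from h import *
t=pickle.load(open("top0.pkl","rb")); s=pickle.load(open("scene0.pkl","rb"))
mt=cam(t); ms=cam(s)
print(proj(mt,[[0,0,0],[0.188,0.596,0.2]]),proj(ms,[[0,0,0],[0.188,0.596,0.2]]))
a=cv2.resize(t["color"][145:225,230:460],None,fx=3.4,fy=3.4,interpolation=cv2.INTER_CUBIC)
b=cv2.resize(s["color"][160:295,195:415],None,fx=2.4,fy=2.4,interpolation=cv2.INTER_CUBIC)
im=np.zeros((a.shape[0]+b.shape[0],800,3),np.uint8); im[:a.shape[0],:a.shape[1]]=a; im[a.shape[0]:,:b.shape[1]]=b
print(im.shape,a.shape); cv2.imwrite("pics/crop0.png",im)
hsv=cv2.cvtColor(t["color"],cv2.COLOR_BGR2HSV)
for uv in [(278,163),(275,176),(245,209),(253,209),(262,212),(407,187),(404,193),(300,150),(268,190),(230,215)]: print(uv,t["color"][uv[1],uv[0]],hsv[uv[1],uv[0]])
E
```

```text
[[372.67229771 351.97659056]
 [182.80792022 297.15458952]] [[238.81788779 147.22811783]
 [394.79585238  86.81777998]]
(596, 800, 3) (272, 782, 3)
(278, 163) [176 206 224] [ 19  55 224]
(275, 176) [186 212 224] [ 21  43 224]
(245, 209) [132 146 153] [ 20  35 153]
(253, 209) [130 144 152] [ 19  37 152]
(262, 212) [ 91 151 214] [ 15 147 214]
(407, 187) [208 225 227] [ 27  21 227]
(404, 193) [ 90 150 212] [ 15 147 212]
(300, 150) [ 54 111 179] [ 14 178 179]
(268, 190) [ 29  63 103] [ 14 183 103]
(230, 215) [ 43  89 145] [ 14 179 145]
```

View pics/crop0.png

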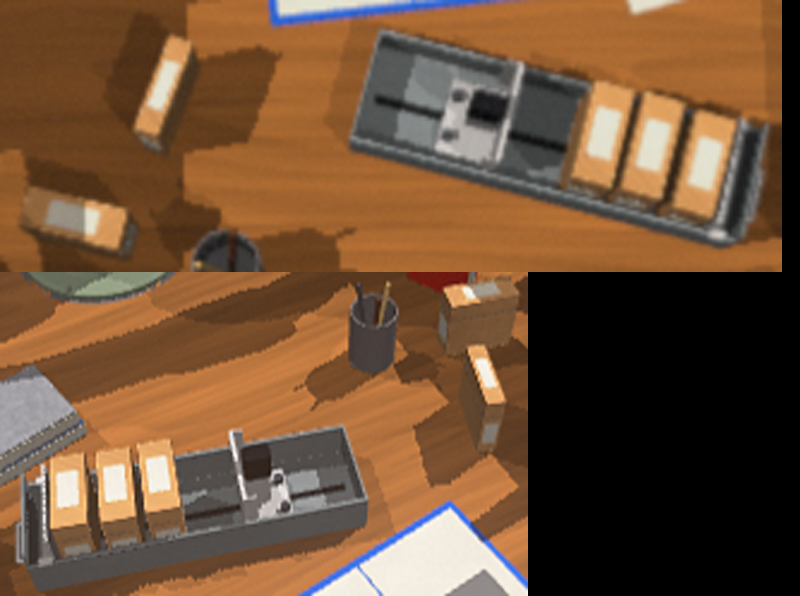

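The thick box is the one at (253,210), with a top face wide against its 102 mm. The slim one is at (278,170). In the tray the follower plate is at about (380,178), the grip at (374,176), and the row sits against the divider at about (445,195).

Run:
```python
from h import *
t=pickle.load(open("top0.pkl","rb")); mt=cam(t)
s=pickle.load(open("scene0.pkl","rb")); ms=cam(s)
def rect(img,m,roi,z,lo,hi,tag):
    x0,y0,x1,y1=roi; k=6
    a=cv2.resize(img[y0:y1,x0:x1],None,fx=k,fy=k,interpolation=cv2.INTER_CUBIC)
    hs=cv2.cvtColor(a,cv2.COLOR_BGR2HSV); mk=cv2.inRange(hs,lo,hi)
    mk=cv2.morphologyEx(mk,cv2.MORPH_OPEN,np.ones((7,7))); mk=cv2.morphologyEx(mk,cv2.MORPH_CLOSE,np.ones((13,13)))
    cs=[c for c in cv2.findContours(mk,0,2)[0] if cv2.contourArea(c)>1500]
    for c in cs:
        uv=(c[:,0]+.5)/k-.5+[x0,y0]; P=onz(m,uv,z)[:,:2]
        (cx,cy),(w,h),an=cv2.minAreaRect((P*1000).astype(np.float32)); 
        if w<h: w,h,an=h,w,an+90   # an = direction of long axis
        print(tag,"c",round(cx,1),round(cy,1),"long",round(w,1),"short",round(h,1),"ang",round(an,1), "area",round(cv2.contourArea((P*1000).astype(np.float32))/(w*h),2))
C=t["color"]
rect(C,mt,(235,195,275,225),.102,(8,20,110),(30,168,255),"film")
rect(C,mt,(262,148,295,195),.102,(8,20,110),(30,168,255),"slim")
rect(C,mt,(392,162,452,215),.106,(8,20,130),(30,168,255),"row")
def crop2uv(p): return (np.array(p,float)+.5)/3.4-.5+[230,145]
for n,p,z in [("film",[(27,186),(132,208),(125,247),(22,222)],.102),("rimTL,BL",[(380,30),(350,150)],.057),("rim bottom right",[(728,242)],.057),
  ("plate top",[(521,62),(500,163)],.095),("grip top",[(478,88),(512,96),(502,125),(468,118)],.114),("divider top",[(742,120),(715,217)],.094)]:
    print(n,(onz(mt,crop2uv(p),z)[:,:2]*1000).round(1).tolist())
```

```text
film c 476.9 412.0 long 106.6 short 45.3 ang 76.7 area 0.88
slim c 606.9 326.6 long 113.4 short 30.7 ang 160.8 area 0.89
row c 534.7 -214.6 long 111.1 short 52.9 ang 163.2 area 0.77
row c 557.4 -134.7 long 107.3 short 96.7 ang 166.1 area 0.93
film [[507.6, 457.3], [486.2, 353.3], [447.6, 359.2], [471.8, 461.0]]
rimTL,BL [[680.6, 107.8], [554.3, 138.6]]
rim bottom right [[461.6, -243.9]]
plate top [[637.4, -31.8], [534.2, -9.0]]
grip top [[605.6, 13.9], [597.7, -19.5], [568.5, -9.2], [575.3, 24.2]]
divider top [[579.6, -252.9], [481.2, -221.7]]
```

Emit:
jog_arm --pt "5 -3.4 -2.9 -0.75 0 0 0" --pt "5 -3.4 -2.9 -0.75 0 0 0" --pt "5 -3.4 -2.9 -0.75 0 0 0" --pt "5 -3.4 -2.9 -0.75 0 0 0" --pt "5 -3.4 -2.9 -0.75 0 0 0" --pt "5 -3.4 -2.9 -0.75 0 0 0" --pt "5 -3.4 -2.9 -0.75 0 0 0" --pt "5 -3.4 -2.9 -0.75 0 0 0" --pt "5 -3.4 -2.9 -0.75 0 0 0" --pt "5 -3.4 -2.9 -0.75 0 0 0" --pt "5 -3.4 -2.9 -0.75 0 0 0" --pt "5 -3.4 -2.9 -0.75 0 0 0"

```text
time: 1.3
eef_pos: [0.4729, 0.14, 0.2891]
ee_rot: [3.142, -0.0, 2.837]
ft_force: [0.8, 1.0, -0.7]
width: 0.0496
grasp_force: 0.0
```

Emit:
jog_arm --pt "5 -3.4 -2.9 -0.75 0 0 0" --pt "5 -3.4 -2.9 -0.75 0 0 0" --pt "5 -3.4 -2.9 -0.75 0 0 0" --pt "5 0 0 0 0 0 8.59" --pt "5 0 0 0 0 0 8.59" --pt "5 0 0 0 0 0 8.59" --pt "5 0 0 0 0 0 8.59" --pt "5 0 0 0 0 0 8.59" --pt "5 0 0 0 0 0 8.59" --pt "5 0 0 0 0 0 8.59" --pt "5 0 0 0 0 0 8.59" --pt "5 0 0 0 0 0 8.59"

```text
time: 2.5
eef_pos: [0.5433, 0.0282, 0.3111]
ee_rot: [-3.141, 0.0, 1.481]
ft_force: [0.1, 0.4, 0.5]
width: 0.0501
grasp_force: 0.0
```

Emit:
jog_arm --pt "5 0 0 0 0 0 8.59" --pt "5 0 0 0 0 0 0" --pt "5 0 0 0 0 0 0"

```text
time: 2.8
eef_pos: [0.5434, 0.0283, 0.3111]
ee_rot: [-3.141, 0.0, 1.342]
ft_force: [0.2, -0.3, -0.3]
width: 0.0503
grasp_force: 0.0
```

Run:
```python
from h import *
st=get_state(); c=capture("wrist"); pickle.dump((st,c),open("w1.pkl","wb")); cv2.imwrite("pics/w1.png",c["color"])
print(st["eef_pos"],np.degrees(st["ee_rot"]),st["joints"],st["width"]); print(np.array(c["T_tool_cam"]).round(3),c["vertical_fov"],c["k1"])
```

```text
[0.54337744 0.02832133 0.31111754] [-1.79980432e+02  1.69828534e-02  7.69185097e+01] [-0.583712    0.32253208  0.56141168  1.6848308  -0.18277412  1.18734093
 -0.2050812 ] 0.0503273046170338
[[-0.    -0.945 -0.327  0.084]
 [ 1.     0.    -0.001  0.   ]
 [ 0.001 -0.327  0.945 -0.177]
 [ 0.     0.     0.     1.   ]] 58.46412705448448 -0.07241321184028862
```

View pics/w1.png

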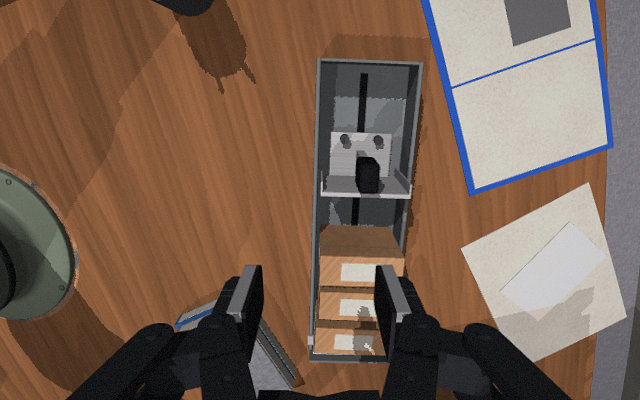

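The wrist view shows the tray nearly aligned with the tool. The rim corners are at (318,60) and (423,62), the plate's top edge is around y=190, and the grip top runs from about (357,155) to (380,192). I'll cast these as rays.

Run:
```python
from h import *
st,c=pickle.load(open("w1.pkl","rb")); m=cam(c,st)
for n,p,z in [("rim far end",[(318,60),(423,62)],.057),("rim side L,R",[(311,300),(404,248)],.057),
 ("plate top",[(322,193),(411,197)],.095),("grip top front",[(357,190),(379,192)],.114),("grip top back",[(356,160),(377,160)],.114),("row3 top edge L,R",[(321,249),(402,258)],.106)]:
    print(n,(onz(m,p,z)[:,:2]*1000).round(1).tolist())
a=cv2.resize(c["color"][50:370,290:440],None,fx=4,fy=4,interpolation=cv2.INTER_CUBIC)[80:680]
b=cv2.resize(c["color"][50:370,290:440],None,fx=4,fy=4,interpolation=cv2.INTER_CUBIC)[680:1280]
cv2.imwrite("pics/w1c.png",a)
```

```text
rim far end [[567.5, 135.7], [683.7, 107.5]]
rim side L,R [[486.4, -169.0], [626.5, -118.3]]
plate top [[539.1, -7.2], [638.5, -35.2]]
grip top front [[578.2, -6.8], [601.3, -14.5]]
grip top back [[583.6, 26.0], [605.4, 21.0]]
row3 top edge L,R [[523.1, -71.1], [614.9, -104.8]]
```

View pics/w1c.png

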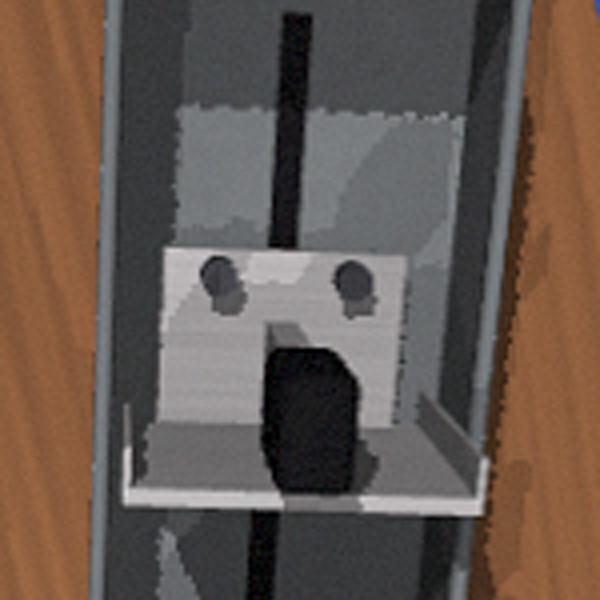

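Emit:
jog_arm --pt "5 -0.33 1.39 3 0 0 0.5" --pt "5 -0.33 1.39 3 0 0 0" --pt "5 -0.33 1.39 3 0 0 0" --pt "5 -0.33 1.39 3 0 0 0" --pt "5 0 0 2.8 0 0 0" --pt "5 0 0 2.8 0 0 0" --pt "5 0 0 2.8 0 0 0" --pt "5 0 0 2.7 0 0 0" --pt "5 0 0 0 0 0 0" --pt "5 0 0 0 0 0 0"

```text
time: 3.85
eef_pos: [0.5945, 0.0018, 0.0808]
ee_rot: [-3.141, 0.0, 1.33]
ft_force: [-0.0, -0.8, 0.6]
width: 0.0501
grasp_force: 0.0
```

Emit:
jog_arm --pt "0 0 0 0 0 0 0" --pt "0 0 0 0 0 0 0" --pt "0 0 0 0 0 0 0" --pt "0 0 0 0 0 0 0" --pt "0 0 0 0 0 0 0" --pt "0 0 0 0 0 0 0" --pt "0 0 0 0 0 0 0" --pt "0 0 0 0 0 0 0"

```text
time: 4.65
eef_pos: [0.5951, 0.0023, 0.0816]
ee_rot: [3.14, -0.001, 1.329]
ft_force: [-1.6, 1.1, 7.2]
width: 0.0004
grasp_force: 3.6
```

Run:
```python
from h import *
st=get_state(); c=capture("wrist"); t=capture("scene")
b=cv2.resize(t["color"][190:300,190:370],None,fx=4.4,fy=4.4,interpolation=cv2.INTER_CUBIC)[:600,:800]
cv2.imwrite("pics/w2.png",np.vstack([c["color"][100:300,0:640][:, :],cv2.resize(b,(640,391))]))
```

```text
(no output)
```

View pics/w2.png

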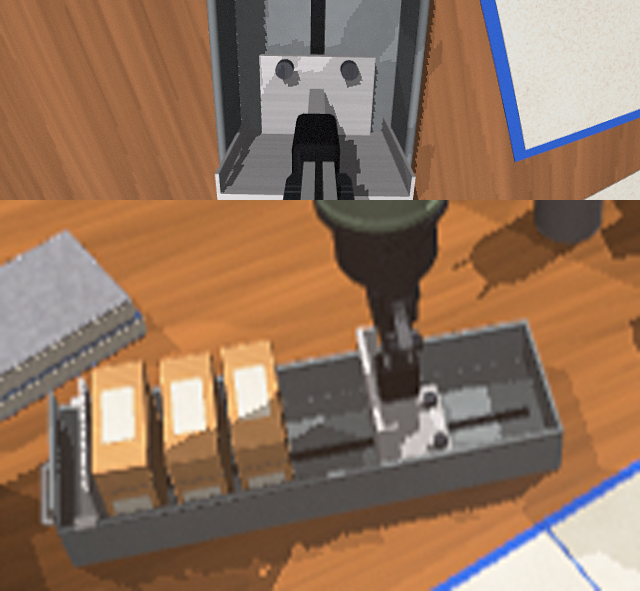

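The fingers look fully shut, and the grip's black top at (317,215) lies behind them (towards tool +x). I'll cast these points again from this closer view.

Run:
```python
from h import *
st=get_state(); c=capture("wrist"); m=cam(c,st); cv2.imwrite("pics/w3.png",cv2.resize(c["color"][190:400,180:460],None,fx=2.8,fy=2.8,interpolation=cv2.INTER_CUBIC))
print(st["eef_pos"],st["width"],st["grasp_force"],st["ft_force"])
print("tcp px",proj(m,[st["eef_pos"]]))
for n,p,z in [("plate top",[(217,287),(413,287)],.095),("grip back top",[(300,214),(336,214)],.114),("carriage back",[(260,157),(377,158)],.02)]:
    print(n,(onz(m,p,z)[:,:2]*1000).round(1).tolist())
```

```text
[0.59507524 0.00229129 0.08161175] 0.00011958136522892363 3.623937740921974 [-1.87353256 -0.35867812  6.49852217]
tcp px [[318.39963492 246.41979581]]
plate top [[538.6, -1.8], [639.6, -26.7]]
grip back top [[594.7, 34.1], [609.8, 30.4]]
carriage back [[565.7, 47.8], [642.4, 28.2]]
```

View pics/w3.png

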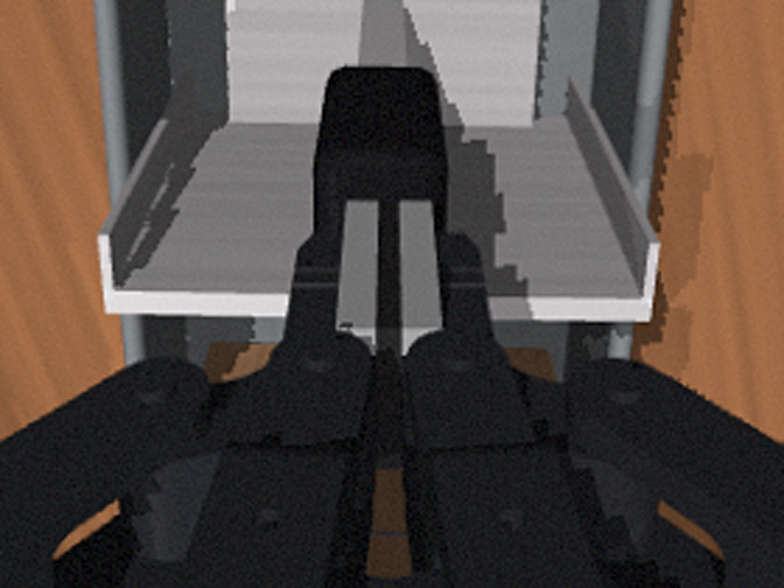

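Run:
```python
from h import *
st=get_state(); c=capture("wrist"); m=cam(c,st)
e=st["eef_pos"]; Rm=R.from_euler('xyz',st["ee_rot"]).as_matrix()
for v in (213,246,261,293,297):
  for z in (.095,.114): 
    P=onz(m,[(318,v)],z)[0]; print(v,z,((P-e)@Rm*1000).round(1))
print(((m[2]-e)@Rm*1000).round(0), m[2])
```

```text
213 0.095 [ 24.4  -0.2 -13.4]
213 0.114 [ 31.3  -0.1 -32.4]
246 0.095 [  6.6  -0.2 -13.4]
246 0.114 [ 15.7  -0.1 -32.4]
261 0.095 [ -1.8  -0.2 -13.4]
261 0.114 [  8.2  -0.1 -32.4]
293 0.095 [-20.9  -0.2 -13.4]
293 0.114 [ -8.7  -0.2 -32.4]
297 0.095 [-23.4  -0.2 -13.4]
297 0.114 [-10.9  -0.2 -32.4]
[  85.    0. -177.] [0.61512246 0.08419921 0.25862687]
```

The finger tips are visible down to the grip's top face and no further, and the upward force came on closing. So the real tips end about 30 mm short of the nominal TCP, and they closed on top of the grip. I'll open, go lower and watch the force.

Emit:
jog_arm --pt "5 0 0 -0.5 0 0 0" --pt "5 0 0 0 0 0 0" --pt "5 0 0 0 0 0 0" --pt "5 0 0 0 0 0 0" --pt "5 0 0 0 0 0 0" --pt "5 0 0 1 0 0 0" --pt "5 0 0 1 0 0 0" --pt "5 0 0 1 0 0 0" --pt "5 0 0 0.5 0 0 0" --pt "5 0 0 0 0 0 0"

```text
time: 5.85
eef_pos: [0.5938, 0.002, 0.0492]
ee_rot: [-3.14, 0.001, 1.329]
ft_force: [0.0, -0.3, 1.0]
width: 0.0499
grasp_force: 0.0
```

Emit:
jog_arm --pt "0 0 0 0 0 0 0" --pt "0 0 0 0 0 0 0" --pt "0 0 0 0 0 0 0" --pt "0 0 0 0 0 0 0" --pt "0 0 0 0 0 0 0" --pt "0 0 0 0 0 0 0"

```text
time: 6.45
eef_pos: [0.5935, 0.0024, 0.0508]
ee_rot: [-3.14, -0.001, 1.328]
ft_force: [-8.7, 1.5, 8.8]
width: 0.0212
grasp_force: 59.6
```

Emit:
jog_arm --pt "0 0.5 0 0 0 0 0" --pt "0 0.5 0 0 0 0 0" --pt "0 0.5 0 0 0 0 0" --pt "0 0.5 0 0 0 0 0" --pt "0 0.5 0 0 0 0 0" --pt "0 0.5 0 0 0 0 0" --pt "0 0.5 0 0 0 0 0" --pt "0 0.5 0 0 0 0 0" --pt "0 0.5 0 0 0 0 0" --pt "0 0.5 0 0 0 0 0" --pt "0 0.5 0 0 0 0 0" --pt "0 0 0 0 0 0 0"

```text
time: 7.65
eef_pos: [0.6079, 0.0564, 0.0508]
ee_rot: [3.141, -0.001, 1.329]
ft_force: [-1.5, 2.1, 4.5]
width: 0.0212
grasp_force: 59.3
```

Run:
```python
from h import *
st=get_state(); print(st["ft_force"],st["eef_pos"],st["width"])
c=capture("wrist"); m=cam(c,st); t=capture("top"); pickle.dump((st,c,t),open("w4.pkl","wb"))
a=c["color"][180:400,160:480]; b=cv2.resize(t["color"][145:225,330:460],(640,394),interpolation=cv2.INTER_CUBIC)
cv2.imwrite("pics/w4.png",np.vstack([cv2.resize(c["color"],(640,400))[190:390],b]))
```

```text
[-1.52771197  2.10301669  4.52221531] [0.60786727 0.05639148 0.05084557] 0.02123863514750156
```

View pics/w4.png

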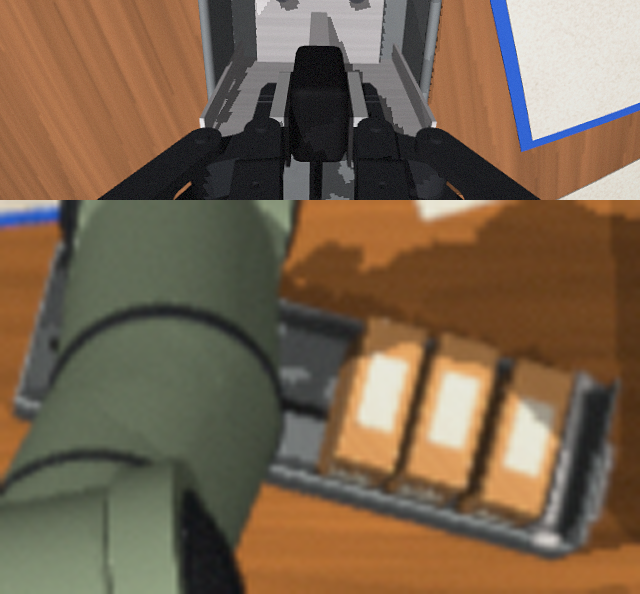

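The fingers hold the grip on both sides, and the follower moved back with the arm by about 56 mm. The row boxes still stand, at (340–570,430) in the lower crop.

Emit:
jog_arm --pt "5 0 0 0 0 0 0" --pt "5 0 0 0 0 0 0" --pt "5 0 0 0 0 0 0" --pt "5 0 0 0 0 0 0" --pt "5 0 0 -2 0 0 0" --pt "5 0 0 -4 0 0 0" --pt "5 0 0 -4.5 0 0 0" --pt "5 0 0 -4.5 0 0 0" --pt "6.5 0 0 -4.5 0 0 0" --pt "6.5 0 0 -4.5 0 0 0" --pt "6.5 3.8 -2.65 0 0 0 0" --pt "6.5 3.8 -2.65 0 0 0 0"

```text
time: 8.95
eef_pos: [0.5745, 0.1421, 0.2917]
ee_rot: [3.139, -0.001, 1.326]
ft_force: [0.5, 0.9, -0.3]
width: 0.0648
grasp_force: 0.0
```

Emit:
jog_arm --pt "6.5 3.8 -2.65 0 0 0 0" --pt "6.5 3.8 -2.65 0 0 0 0" --pt "6.5 3.8 -2.65 0 0 0 0" --pt "6.5 3.8 -2.65 0 0 0 0" --pt "6.5 3.8 -2.65 0 0 0 0" --pt "6.5 3.8 -2.65 0 0 0 0" --pt "6.5 0.5 0 0 0 0 0" --pt "6.5 0 0 0 0 0 0" --pt "6.5 0 0 0 0 0 0"

```text
time: 9.85
eef_pos: [0.4764, 0.4051, 0.2903]
ee_rot: [3.141, 0.001, 1.327]
ft_force: [0.7, -0.7, 0.2]
width: 0.0654
grasp_force: 0.0
```

Run:
```python
from h import *
st=get_state(); print(st["ft_force"],st["eef_pos"],st["ee_rot"],st["width"],grip_point_offset)
c=capture("wrist"); m=cam(c,st); pickle.dump((st,c),open("w5.pkl","wb")); cv2.imwrite("pics/w5.png",c["color"])
b=onz(m,[(0,0)],0); print(proj(m,[[.477,.41,.102]]))
```

```text
[ 0.73099394 -0.72528309  0.22717022] [0.47640729 0.40510507 0.29029449] [3.14117167e+00 5.47646656e-04 1.32749190e+00] 0.06540107457323058 0.0187
[[317.90915153 163.5036724 ]]
```

View pics/w5.png

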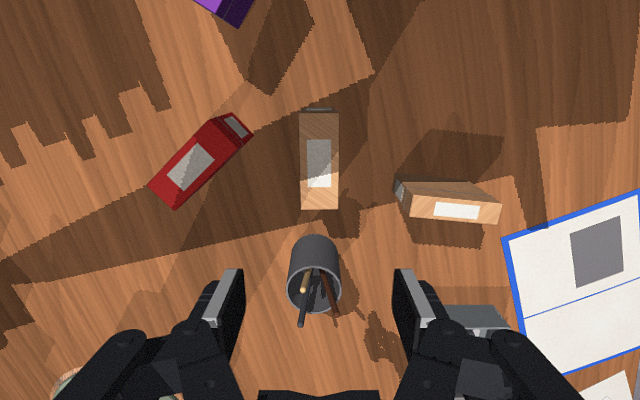

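The box top is at (300–339, 112–209), well aligned with the tool. The pot is at (315,275) with its pencil tips at about (300,325) and (336,325), and the slim box is at (450,208). Now the grasp numbers.

Run:
```python
from h import *
st,c=pickle.load(open("w5.pkl","rb")); m=cam(c,st); e=st["eef_pos"]; Rm=R.from_euler('xyz',st["ee_rot"]).as_matrix()
for n,p,z in [("film",[(300,112),(339,112),(339,209),(301,209)],.102),("slim",[(409,220),(499,223),(397,183)],.102),("pot rim",[(289,288),(341,288)],.095),("pencils",[(300,326),(337,325)],.142),("red",[(172,209),(252,135)],.102)]:
    P=onz(m,p,z); print(n,((P-e)@Rm*1000).round(1)[:,:2].tolist(),"mean",((P-e)@Rm*1000).mean(0).round(1))
```

```text
film [[57.3, -18.5], [57.3, 20.4], [-45.2, 22.2], [-45.2, -19.1]] mean [  6.1   1.2 188.3]
slim [[-58.1, 99.6], [-61.9, 202.3], [-15.9, 83.3]] mean [-45.3 128.4 188.4]
pot rim [[-148.6, -35.6], [-148.5, 27.0]] mean [-148.6   -4.3  195.4]
pencils [[-167.7, -20.4], [-166.3, 20.3]] mean [-1.670e+02 -1.000e-01  1.484e+02]
red [[-45.2, -161.0], [34.7, -67.7]] mean [  -5.3 -114.3  188.2]
```

Emit:
jog_arm --pt "6.5 0.6 0.1 4 0 0 0" --pt "6.5 0 0 4.5 0 0 0" --pt "6.5 0 0 4.5 0 0 0" --pt "6.5 0 0 4 0 0 0" --pt "6.5 0 0 3 0 0 0" --pt "6.5 0 0 2 0 0 0" --pt "6.5 0 0 1.5 0 0 0" --pt "6.5 0 0 1.3 0 0 0" --pt "6.5 0 0 0 0 0 0"

```text
time: 10.8
eef_pos: [0.4781, 0.4111, 0.0413]
ee_rot: [-3.141, 0.001, 1.328]
ft_force: [-1.4, -0.5, 0.6]
width: 0.065
grasp_force: 0.0
```

Emit:
jog_arm --pt "3.5 0 0 0 0 0 0" --pt "3.5 0 0 0 0 0 0" --pt "3.5 0 0 0 0 0 0" --pt "3.5 0 0 0 0 0 0" --pt "3.5 0 0 0 0 0 0" --pt "3.5 0 0 0 0 0 0"

```text
time: 11.4
eef_pos: [0.4788, 0.4124, 0.0436]
ee_rot: [3.141, -0.002, 1.329]
ft_force: [-1.3, -0.4, 8.2]
width: 0.0399
grasp_force: 61.9
```

Emit:
jog_arm --pt "3.5 0 0 -2 0 0 0" --pt "3.5 0 0 -4 0 0 0" --pt "3.5 0 0 -4.5 0 0 0" --pt "3.5 0 0 -4.5 0 0 0" --pt "3.5 0 0 -4 0 0 0" --pt "3.5 -2 1.05 0 0 0 0" --pt "3.5 -3.8 2 0 0 0 0" --pt "3.5 -3.8 2 0 0 0 0" --pt "3.5 -3.8 2 0 0 0 0" --pt "3.5 -3.8 2 0 0 0 0" --pt "3.5 -3.8 2 0 0 0 0" --pt "3.5 -3.8 2 0 0 0 0"

```text
time: 12.6
eef_pos: [0.5455, 0.1382, 0.2329]
ee_rot: [3.141, -0.001, 1.329]
ft_force: [1.2, -0.1, -2.9]
width: 0.0402
grasp_force: 61.6
```

Emit:
jog_arm --pt "3.5 -3.8 2 0 0 0 0" --pt "3.5 -3.8 2 0 0 0 0" --pt "3.5 -3.8 2 0 0 0 0" --pt "3.5 -3.8 2 0 0 0 0" --pt "3.5 0 0 0 0 0 7.5" --pt "3.5 0 0 0 0 0 8.5" --pt "3.5 0 0 0 0 0 8.5" --pt "3.5 0 0 0 0 0 8.5" --pt "3.5 0 0 0 0 0 8.5" --pt "3.5 0 0 0 0 0 8.5" --pt "3.5 0 0 0 0 0 8.5" --pt "3.5 0 0 0 0 0 8.5"

```text
time: 13.8
eef_pos: [0.5866, -0.0267, 0.2328]
ee_rot: [-3.141, -0.001, 0.153]
ft_force: [0.5, 0.6, -2.4]
width: 0.04
grasp_force: 61.7
```

Emit:
jog_arm --pt "3.5 0 0 0 0 0 8.5" --pt "3.5 0 0 0 0 0 8.5" --pt "3.5 0 0 0 0 0 5.8" --pt "3.5 0 0 0 0 0 0" --pt "3.5 0 0 0 0 0 0" --pt "3.5 0 0 0 0 0 0"

```text
time: 14.4
eef_pos: [0.5867, -0.0268, 0.2325]
ee_rot: [-3.141, -0.0, -0.236]
ft_force: [0.1, 0.0, -3.0]
width: 0.0399
grasp_force: 61.7
```

Run:
```python
from h import *
st=get_state(); print(st["ft_force"],st["eef_pos"],np.degrees(st["ee_rot"]),st["width"],st["joints"])
c=capture("wrist"); t=capture("scene"); pickle.dump((st,c,t),open("w6.pkl","wb"))
cv2.imwrite("pics/w6.png",np.hstack([cv2.resize(c["color"],(480,300)),cv2.resize(t["color"][150:300,180:340],(320,300))]))
```

```text
[ 0.08533422  0.02852354 -2.95247977] [ 0.58670754 -0.02680725  0.23250795] [-1.79974985e+02 -1.04310036e-02 -1.35128387e+01] 0.03993499082334334 [-0.66807426  0.6069697   0.9582668   1.69596851 -0.5430935   1.1285263
 -1.35887569]
```

View pics/w6.png

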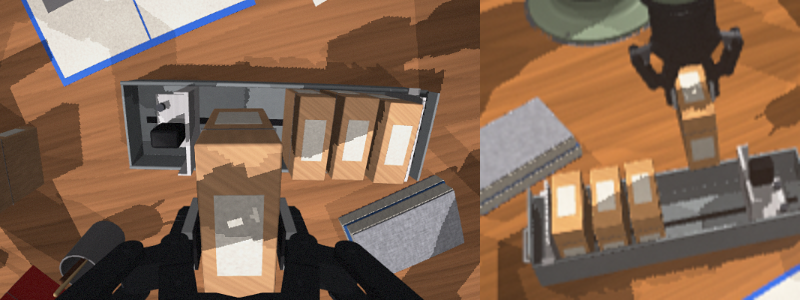

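The box hangs between the fingers at (237,200). In the view the plate is at about x=188, row3's near top edge at about x=295, and the rim's left corners at (122,82) and (131,168), in the 0.75 scale. The row is still standing.

Run:
```python
from h import *
st,c,t=pickle.load(open("w6.pkl","rb")); m=cam(c,st); e=st["eef_pos"]; Rm=R.from_euler('xyz',st["ee_rot"]).as_matrix()
for n,p,z in [("rim end",[(122,82),(131,168)],.057),("plate top front",[(190,90),(190,174)],.095),("row3 top near edge",[(298,91),(293,178)],.106),("row3 far",[(335,95),(328,180)],.106),("row1 far edge",[(421,103),(408,183)],.106),("held box top",[(196,143),(281,143),(278,298),(197,292)],.232+.059-.0005)]:
    P=onz(m,np.array(p)/.75,z); print(n,((P-e)@Rm*1000).round(1)[:,:2].tolist(),(P[:,:2]*1000).round(0).tolist())
# refine rim far edge / bottom via colour profile along column u=300
g=c["color"][:,:,:]
for u in (270,): print([(v,g[v,u].tolist()) for v in range(104,126)])
```

```text
rim end [[62.0, -151.2], [-57.9, -154.5]] [[682.0, 106.0], [567.0, 137.0]]
plate top front [[54.4, -56.2], [-50.7, -62.3]] [[653.0, 15.0], [552.0, 46.0]]
row3 top near edge [[54.4, 66.1], [-51.4, 67.2]] [[624.0, -104.0], [521.0, -80.0]]
row3 far [[50.4, 108.4], [-54.3, 111.6]] [[610.0, -144.0], [508.0, -123.0]]
row1 far edge [[43.0, 212.5], [-59.3, 217.7]] [[579.0, -243.0], [478.0, -225.0]]
held box top [[49.0, -19.9], [49.0, 19.5], [-46.8, 23.2], [-42.0, -24.6]] [[639.0, -19.0], [630.0, -57.0], [536.0, -38.0], [552.0, 7.0]]
[(104, [40, 56, 88]), (105, [36, 56, 86]), (106, [42, 60, 82]), (107, [53, 58, 62]), (108, [54, 50, 49]), (109, [69, 67, 66]), (110, [91, 90, 88]), (111, [98, 96, 94]), (112, [99, 97, 94]), (113, [88, 86, 81]), (114, [73, 70, 69]), (115, [95, 93, 92]), (116, [100, 97, 96]), (117, [100, 98, 96]), (118, [98, 98, 94]), (119, [102, 96, 95]), (120, [102, 95, 95]), (121, [102, 97, 96]), (122, [97, 94, 93]), (123, [97, 94, 92]), (124, [101, 97, 96]), (125, [99, 96, 93])]
```

Emit:
jog_arm --pt "3.5 0.38 0.3 0 0 0 0" --pt "3.5 0 0 3 0 0 0" --pt "3.5 0 0 4 0 0 0" --pt "3.5 0 0 4 0 0 0" --pt "3.5 0 0 2.5 0 0 0" --pt "3.5 0 0 1.5 0 0 0" --pt "3.5 0 0 1 0 0 0" --pt "3.5 0 0 0.7 0 0 0" --pt "3.5 0 0 0.5 0 0 0" --pt "3.5 0 0 0.4 0 0 0" --pt "3.5 0 0 0.3 0 0 0" --pt "3.5 0 0 0 0 0 0"

```text
time: 15.7
eef_pos: [0.5897, -0.0306, 0.0533]
ee_rot: [-3.142, -0.0, -0.238]
ft_force: [0.1, 0.1, -3.0]
width: 0.0401
grasp_force: 61.4
```

Emit:
jog_arm --pt "3.5 0 0 0.15 0 0 0" --pt "3.5 0 0 0.15 0 0 0" --pt "3.5 0 0 0.1 0 0 0" --pt "3.5 0 0 0 0 0 0"

```text
time: 16.1
eef_pos: [0.5896, -0.0307, 0.0492]
ee_rot: [3.142, 0.0, -0.239]
ft_force: [-0.8, -0.1, -1.9]
width: 0.0402
grasp_force: 61.4
```

Emit:
jog_arm --pt "3.5 0 0 0.1 0 0 0" --pt "3.5 0 0 0.05 0 0 0" --pt "3.5 0 0 0 0 0 0"

```text
time: 16.4
eef_pos: [0.5897, -0.0307, 0.0477]
ee_rot: [3.142, 0.0, -0.239]
ft_force: [0.3, -0.1, -3.0]
width: 0.0401
grasp_force: 61.4
```

Emit:
jog_arm --pt "3.5 0 0 0.1 0 0 0" --pt "3.5 0 0 0.05 0 0 0" --pt "3.5 0 0 0 0 0 0"

```text
time: 16.7
eef_pos: [0.5897, -0.0307, 0.0475]
ee_rot: [-3.141, -0.0, -0.239]
ft_force: [-8.5, 3.0, 24.1]
width: 0.0398
grasp_force: 64.9
```

Emit:
jog_arm --pt "3.5 0 0 0.1 0 0 0" --pt "3.5 0 0 0.05 0 0 0" --pt "3.5 0 0 0 0 0 0"

```text
time: 17.0
eef_pos: [0.5899, -0.0307, 0.0475]
ee_rot: [-3.139, -0.001, -0.239]
ft_force: [-19.6, 6.1, 55.0]
width: 0.0402
grasp_force: 68.9
```

Emit:
jog_arm --pt "3.5 0 0 -0.15 0 0 0" --pt "3.5 0 0 -0.07 0 0 0" --pt "3.5 0 0 0 0 0 0"

```text
time: 17.3
eef_pos: [0.5899, -0.0307, 0.0476]
ee_rot: [-3.141, -0.001, -0.239]
ft_force: [-4.5, 2.1, 14.3]
width: 0.04
grasp_force: 63.8
```

Emit:
jog_arm --pt "4.5 0 0 0 0 0 0" --pt "5.2 0 0 0 0 0 0" --pt "5.6 0 0 0 0 0 0" --pt "5.6 0 0 0 0 0 0" --pt "5.6 0 0 -0.5 0 0 0" --pt "5.6 0 0 -1.5 0 0 0" --pt "5.6 0 0 -3 0 0 0" --pt "5.6 0 0 -4 0 0 0" --pt "5.6 0 0 -4.5 0 0 0" --pt "5.6 0 0 -4.5 0 0 0" --pt "5.6 0 0 -4.5 0 0 0" --pt "5.6 0 0 0 0 0 0"

```text
time: 18.5
eef_pos: [0.5914, -0.0319, 0.2785]
ee_rot: [-3.14, -0.007, -0.239]
ft_force: [0.3, -1.0, -1.8]
width: 0.0562
grasp_force: 0.0
```

Run:
```python
from h import *
st=get_state(); print(st["ft_force"],st["eef_pos"],np.degrees(st["ee_rot"]),st["width"])
c=capture("wrist"); m=cam(c,st); pickle.dump((st,c),open("w7.pkl","wb")); e=st["eef_pos"]; Rm=R.from_euler('xyz',st["ee_rot"]).as_matrix()
hs=cv2.cvtColor(c["color"],cv2.COLOR_BGR2HSV)
# expected box top centre in tray; tan/label mask and bounding rects of tops
mk=cv2.inRange(hs,(8,15,80),(30,165,255)); mk=cv2.morphologyEx(mk,cv2.MORPH_OPEN,np.ones((3,3)))
x=proj(m,[[.5885,-.0303,.106]]); print("expected px",x)
for k in cv2.findContours(mk,0,2)[0]:
    if cv2.contourArea(k)>300:
        P=(onz(m,k[:,0],.106)-e)@Rm*1000; r=cv2.minAreaRect(P[:,:2].astype(np.float32)); print(cv2.boundingRect(k),np.round(r[0],1),np.round(r[1],1),round(r[2],1))
```

```text
[ 0.29389925 -1.0328862  -1.79560259] [ 0.59138294 -0.03192103  0.27845465] [-179.88134892   -0.42393397  -13.71882344] 0.05618126809698505
expected px [[317.79986378 175.99821709]]
(0, 187, 29, 84) [ -65.4 -347.5] [102.4  27. ] 6.6
(0, 142, 15, 43) [  10.4 -330.3] [49.9 16.7] 16.2
(56, 0, 140, 62) [ 133.7 -178. ] [ 54.2 131.4] 3.1
(0, 0, 640, 400) [-79.5   0.8] [917.  498.2] 89.9
```

```bash
cat > prof.py <<'E'
from h import *
def prof(c,m,org=(.6256,.1216),yaw=-103.6,ys=(-35,35),rng=(40,400,3)):
    a=np.radians(yaw); X=np.array([np.cos(a),np.sin(a)]); Y=np.array([-np.sin(a),np.cos(a)])
    for y in ys:
        s=""; st=None; out=[]
        for d in range(*rng):
            P=np.r_[np.array(org)+X*d/1e3+Y*y/1e3,.106]; u,v=proj(m,[P])[0].round().astype(int)
            if not(0<=u<640 and 0<=v<400): s+="-"; continue
            h=cv2.cvtColor(c["color"][v:v+1,u:u+1],cv2.COLOR_BGR2HSV)[0,0].astype(int)
            s+="B" if h[1]>90 and h[2]>120 else ("b" if h[1]>90 else ("w" if h[2]>170 else "."))
        print(y,s)
E
python3 - <<'E'
from prof import *
st,c=pickle.load(open("w7.pkl","rb")); m=cam(c,st)
prof(c,m,ys=(-40,-20,0,20,40)); print("expected film d",  np.dot(np.array([.5885,-.0303])-[.6256,.1216],[-.235,-.972]))
E
```

```text
-40 .................ww..............BBBBBBBBBBBBB............bbBBBBBBBBBBBBBBbbbBBBBBBBBBBBBBBbbbbBBBBBBBBBBBBBBw......BBBB
-20 .................ww..............BBwwwwwwwwwBB..........bbbbBBBwwwwwwwwwBBbbbBBBwwwwwwwwBBB.bbbBBBwwwwwwwwwBBww......BBB
0 ..............b.b...............BBBwwwwwwwwwBB..........bbbbBBBwwwwwwwwwBBbbbbBBwwwwwwwwwBB.bbbbBBwwwwwwwwwBBBw......bbB
20 ..b....wwwwww....ww..........b..BBBwwwwwwwwBBB..........bbbbbBBBBBBBBBBBBBBbbbBBBBBBBBBBBBBBbbBbBBBBBBBBBBBBBB.......bbB
40 .......www..wwwwwww.............BBBBBBBBBBBBBB..........bbb.bBBBBBBBBBBBBBBbbbBBBBBBBBBBBBBBbbBbBBBBBBBBBBbb..w......bbB
expected film d 0.15636529999999998
```

The film box stands where intended (42 mm thick in the profile, level with the tray, centre within 1 mm). The divider face is about 115 mm of follower travel beyond tight. Back to the follower grip.

Emit:
jog_arm --pt "5 -0.25 -4.5 0 0 0 0" --pt "5 -0.25 -4.45 0 0 0 0" --pt "5 0 0 0 0 0 -8.5" --pt "5 0 0 0 0 0 -8.5" --pt "5 0 0 0 0 0 -8.5" --pt "5 0 0 0 0 0 -8.5" --pt "5 0 0 0 0 0 -8.5" --pt "5 0 0 0 0 0 -8.5" --pt "5 0 0 0 0 0 -8.5" --pt "5 0 0 0 0 0 -8.5" --pt "5 0 0 0 0 0 -8.5" --pt "5 0 0 0 0 0 -8.5"

```text
time: 19.75
eef_pos: [0.6054, 0.0572, 0.2718]
ee_rot: [-3.141, 0.001, 1.251]
ft_force: [-0.1, -0.4, 0.2]
width: 0.05
grasp_force: 0.0
```

Emit:
jog_arm --pt "5 0 0 0 0 0 -5" --pt "5 0 0 0 0 0 0" --pt "5 0 0 0 0 0 0" --pt "5 0 0 0 0 0 0"

```text
time: 20.15
eef_pos: [0.6058, 0.0574, 0.2719]
ee_rot: [-3.141, 0.0, 1.33]
ft_force: [-0.8, 0.8, 0.3]
width: 0.0499
grasp_force: 0.0
```

Emit:
jog_arm --pt "5 -0.05 0.2 4 0 0 0" --pt "5 0 0 4.5 0 0 0" --pt "5 0 0 4 0 0 0" --pt "5 0 0 3 0 0 0" --pt "5 0 0 2.5 0 0 0" --pt "5 0 0 2 0 0 0" --pt "5 0 0 1.2 0 0 0" --pt "5 0 0 0.8 0 0 0" --pt "5 0 0 0 0 0 0"

```text
time: 21.05
eef_pos: [0.6076, 0.0565, 0.0515]
ee_rot: [-3.141, 0.0, 1.332]
ft_force: [0.2, 0.1, -0.4]
width: 0.0503
grasp_force: 0.0
```

Emit:
jog_arm --pt "0 0 0 0 0 0 0" --pt "0 0 0 0 0 0 0" --pt "0 0 0 0 0 0 0" --pt "0 0 0 0 0 0 0" --pt "0 0 0 0 0 0 0" --pt "0 0 0 0 0 0 0"

```text
time: 21.65
eef_pos: [0.608, 0.0567, 0.0531]
ee_rot: [3.141, -0.001, 1.331]
ft_force: [-3.6, 1.4, 8.7]
width: 0.021
grasp_force: 58.8
```

Emit:
jog_arm --pt "0 -0.4 0 0 0 0 0" --pt "0 -0.5 0 0 0 0 0" --pt "0 -0.5 0 0 0 0 0" --pt "0 -0.5 0 0 0 0 0" --pt "0 -0.5 0 0 0 0 0" --pt "0 -0.5 0 0 0 0 0" --pt "0 -0.5 0 0 0 0 0" --pt "0 -0.3 0 0 0 0 0" --pt "0 -0.3 0 0 0 0 0" --pt "0 -0.3 0 0 0 0 0" --pt "0 -0.3 0 0 0 0 0" --pt "0 -0.3 0 0 0 0 0"

```text
time: 22.85
eef_pos: [0.5956, 0.0099, 0.053]
ee_rot: [-3.14, -0.002, 1.332]
ft_force: [-10.1, 6.5, 14.5]
width: 0.021
grasp_force: 60.0
```

Emit:
jog_arm --pt "0 -0.3 0 0 0 0 0" --pt "0 -0.3 0 0 0 0 0" --pt "0 -0.3 0 0 0 0 0" --pt "0 -0.3 0 0 0 0 0" --pt "0 -0.3 0 0 0 0 0" --pt "0 -0.3 0 0 0 0 0" --pt "0 -0.3 0 0 0 0 0" --pt "0 -0.3 0 0 0 0 0" --pt "0 -0.3 0 0 0 0 0" --pt "0 -0.3 0 0 0 0 0" --pt "0 -0.3 0 0 0 0 0" --pt "0 -0.3 0 0 0 0 0"

```text
time: 24.05
eef_pos: [0.5863, -0.0248, 0.053]
ee_rot: [-3.139, -0.002, 1.332]
ft_force: [-15.0, 8.2, 20.7]
width: 0.0212
grasp_force: 60.9
```

Emit:
jog_arm --pt "0 0 -0.04 -0.05 0 0 0" --pt "0 0 -0.04 -0.04 0 0 0" --pt "0 -0.2 0 0 0 0 0" --pt "0 -0.25 0 0 0 0 0" --pt "0 -0.25 0 0 0 0 0" --pt "0 -0.25 0 0 0 0 0" --pt "0 -0.25 0 0 0 0 0" --pt "0 -0.25 0 0 0 0 0" --pt "0 -0.25 0 0 0 0 0" --pt "0 -0.25 0 0 0 0 0"

```text
time: 25.05
eef_pos: [0.5814, -0.0435, 0.0532]
ee_rot: [-3.139, -0.002, 1.332]
ft_force: [-8.3, 8.8, 3.6]
width: 0.0213
grasp_force: 61.1
```

Emit:
jog_arm --pt "0 -0.15 0 0 0 0 0" --pt "0 -0.15 0 0 0 0 0" --pt "0 -0.15 0 0 0 0 0" --pt "0 -0.15 0 0 0 0 0"

```text
time: 25.45
eef_pos: [0.5798, -0.0491, 0.0531]
ee_rot: [-3.139, -0.002, 1.332]
ft_force: [-9.1, 8.9, 4.1]
width: 0.0214
grasp_force: 61.3
```

Emit:
jog_arm --pt "0 -0.1 0 0 0 0 0" --pt "0 -0.1 0 0 0 0 0" --pt "0 0 0 0 0 0 0"

```text
time: 25.75
eef_pos: [0.5793, -0.0512, 0.0531]
ee_rot: [-3.139, -0.002, 1.332]
ft_force: [-9.5, 8.4, 4.7]
width: 0.0209
grasp_force: 61.2
```

Emit:
jog_arm --pt "0 -0.05 0 0 0 0 0" --pt "0 -0.05 0 0 0 0 0" --pt "0 -0.05 0 0 0 0 0"

```text
time: 26.05
eef_pos: [0.579, -0.0524, 0.0531]
ee_rot: [-3.139, -0.002, 1.333]
ft_force: [-10.3, 9.5, 4.4]
width: 0.0213
grasp_force: 61.4
```

Emit:
jog_arm --pt "0 -0.05 0 0 0 0 0" --pt "0 -0.05 0 0 0 0 0"

```text
time: 26.25
eef_pos: [0.5787, -0.0533, 0.0531]
ee_rot: [-3.139, -0.002, 1.333]
ft_force: [-10.2, 10.1, 4.8]
width: 0.0208
grasp_force: 61.4
```

Emit:
jog_arm --pt "0 -0.05 0 0 0 0 0" --pt "0 0 0 0 0 0 0"

```text
time: 26.45
eef_pos: [0.5786, -0.0539, 0.0531]
ee_rot: [-3.139, -0.002, 1.332]
ft_force: [-10.5, 10.4, 5.5]
width: 0.0214
grasp_force: 61.4
```

Emit:
jog_arm --pt "0 -0.05 0 0 0 0 0" --pt "0 -0.05 0 0 0 0 0"

```text
time: 26.65
eef_pos: [0.5784, -0.0547, 0.0531]
ee_rot: [-3.139, -0.002, 1.333]
ft_force: [-8.6, 14.5, 4.5]
width: 0.0214
grasp_force: 61.4
```

Emit:
jog_arm --pt "0 -0.05 0 0 0 0 0" --pt "0 0 0 0 0 0 0"

```text
time: 26.85
eef_pos: [0.5784, -0.0547, 0.0531]
ee_rot: [-3.139, -0.003, 1.333]
ft_force: [-9.2, 12.7, 4.7]
width: 0.0208
grasp_force: 61.6
```

Emit:
jog_arm --pt "0 -0.05 0 0 0 0 0" --pt "0 0 0 0 0 0 0"

```text
time: 27.05
eef_pos: [0.5784, -0.0547, 0.0531]
ee_rot: [-3.139, -0.003, 1.333]
ft_force: [-7.7, 15.6, 5.3]
width: 0.0207
grasp_force: 61.7
```

Emit:
jog_arm --pt "0 -0.05 0 0 0 0 0" --pt "0 0 0 0 0 0 0" --pt "0 0 0 0 0 0 0"

```text
time: 27.35
eef_pos: [0.5784, -0.0546, 0.0531]
ee_rot: [-3.139, -0.004, 1.334]
ft_force: [-8.0, 17.7, 4.9]
width: 0.021
grasp_force: 61.8
```

Run:
```python
from prof import *
st=get_state(); c=capture("wrist"); m=cam(c,st); t=capture("top"); pickle.dump((st,c,t),open("w8.pkl","wb"))
print(st["ft_force"]); prof(c,m,ys=(-40,40)); prof(t,cam(t),ys=(-40,-30,30,40),rng=(150,400,3))
s=capture("scene"); prof(s,cam(s),ys=(-40,-30,30,40),rng=(150,400,3))
```

```text
[-8.03342687 17.73781037  4.94401103]
-40 -----------.......................................................------------------------------------------------------
40 -----------......................BbbbbbbBBBBBBB..................B------------------------------------------------------
-40 .....................................................bBBBBBBBBBBBBBBBBBBBBB.........
-30 .......................................................wwwBBBBBBwwwwwwwwBBB.........
30 .................................................bBBBBBBBBBBBBBBBBBBBBBBBBB.........
40 .................................................bBBBBBBBBBBBbbBbbbbBbbbbB.bb.bbbb.b
-40 BBBBb..............wBBBBBBBBBBBBBBBBBBBBBBBBBBBBBBBBBBBBBBBBBBBBBBBBBBBBBBBBBBBBBB.B
-30 BBBBB.............wwBBBBBBBBBBBBBbBBBBwwBBBwBBBBBBBBwBBBBwBBBBBBwwwwwwwwBBBwwBBBB..B
30 .ww.wwwb........bww..BBBBBBBBBBBBBBBBBBBBBBBBBBBBBBBBBBBBBBBBBBBBBBBBBBBBBBw........
40 .w....ww..........w..BBBBBBBBBBBBBBBBBBBBBBBBBBBBBBBBBBBBBBBBBBBBBBBBBBBBBB........w
```

The scene view shows one continuous run of boxes, about 162 mm long and ending at the divider. The TCP has stopped and the force is rising, so the row is tight. Backing off 15 mm.

Emit:
jog_arm --pt "0 0.1 0 0 0 0 0" --pt "0 0.2 0 0 0 0 0" --pt "0 0.2 0 0 0 0 0" --pt "0 0.2 0 0 0 0 0" --pt "0 0.2 0 0 0 0 0" --pt "0 0.2 0 0 0 0 0" --pt "0 0.2 0 0 0 0 0" --pt "0 0.2 0 0 0 0 0" --pt "0 0.1 0 0 0 0 0" --pt "0 0 0 0 0 0 0" --pt "0 0 0 0 0 0 0"

```text
time: 28.6
eef_pos: [0.5817, -0.0422, 0.0531]
ee_rot: [-3.139, -0.0, 1.332]
ft_force: [-10.0, 2.2, 2.2]
width: 0.0209
grasp_force: 60.8
```

Emit:
jog_arm --pt "0 0.1 -0.04 0 0 0 0" --pt "0 0.15 0 0 0 0 0" --pt "0 0 0 0 0 0 0" --pt "0 0 0 0 0 0 0"

```text
time: 29.0
eef_pos: [0.5823, -0.0399, 0.0532]
ee_rot: [-3.14, -0.0, 1.331]
ft_force: [-6.6, 1.5, 0.9]
width: 0.0211
grasp_force: 60.4
```

Emit:
jog_arm --pt "3.2 0 0 0 0 0 0" --pt "4 0 0 0 0 0 0" --pt "5 0 0 0 0 0 0" --pt "5 0 0 0 0 0 0" --pt "5 0 0 -0.5 0 0 0" --pt "5 0 0 -2 0 0 0" --pt "5 0 0 -4 0 0 0" --pt "5 0 0 -4.5 0 0 0" --pt "5 0 0 -4.5 0 0 0" --pt "5 0 0 -4.5 0 0 0" --pt "5 0 0 -4.5 0 0 0" --pt "5 0 0 -3 0 0 0"

```text
time: 30.2
eef_pos: [0.5834, -0.0403, 0.3316]
ee_rot: [3.139, -0.001, 1.332]
ft_force: [1.2, 0.4, -0.5]
width: 0.05
grasp_force: 0.0
```

Run:
```python
from prof import *
st=get_state(); print(st["eef_pos"],st["time"])
c=capture("wrist"); m=cam(c,st); prof(c,m,rng=(140,400,2),ys=(-40,-30,30,40)); print("scene")
s=capture("scene"); prof(s,cam(s),ys=(-40,30),rng=(140,400,2))
```

```text
[ 0.58337726 -0.04027625  0.33159055] 30.2
-40 ........................wwbbbb.bbbbBBBBBBBBBBBBBBBBBBBBbBBBBBBBBBBBBBBBBBBBBBBBBBBBBBBBBBBBBBBBBBBBBBBBBBBBBBBBBBBBBB.......Bbbbbb
-30 ........................wwbbbb.bbbbBBBBBBBBBBBBBBBBBBBBbBBBwwwwwwwwwwwwwwBBBBBBBwwwwwwwwwwwwwwBBBBBBwwwwwwwwwwwwwBBBB.......bbbbbb
30 ........................ww.bbbb.bbbBBBBBBBBBBBBBBBBBBBBBBBBBBBBBBBBBBBBBBBBBBBBBBBBBBBBBBBBBBBBBBBBBBBBBBBBBBBBBBBBBBB......bbbbbb
40 ........................ww.bbbb.bbbBBBBBBBBBBBBBBBBBBBBBBBBBBBBBBBBBBBBBBBBBBBBBBBBBBBBBBBBBBBBBBBBBBBBBBBBBBbbb...BBB......bbbbbb
scene
-40 BBBBBBBBBBBBBBBBBBB......wwwBBBBBBBBBBBBBBBBBBBBBBBBBBBBBBBBBBBBBBBBBBBBBBBBBBBBBBBBBBBBBBBBBBBBBBBBBBBBBBBBBBBBBBBBB.BBBBBBBBBB..
30 wwwwwww.b.bbbbbb..bbbb..wwww.......BBBBBBBBBBBBBBBBBBBBBBBBBBBBBBBBBBBBBBBBBBBBBBBBBBBBBBBBBBBBBBBBBBBBBBBBBBBBBBBBBB.............
```

The row runs unbroken for about 164 mm up to the divider. The follower is about 15 mm back, and the gripper is clear. I'm handing the job in.

```bash
python3 -c "
from plant import *
print(hand_in())"
```

```text
the job is handed in; nothing more can be done
None
```

The job is handed in (no verdict came back): the film box stands upright at the end of the row, the row was closed up tight against the divider at about 17 N of push, and the follower was backed off about 15 mm and released; I saw no contact with the slim box, pot or books, though I did not measure them again at the end.

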